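Clamp a freshly glued bed foot

TASK

A freshly glued pine bed foot stands in the blue one-hand clamp on the bedroom table. First turn the clamp's orange lock collar clockwise fully home, so its white line meets the red mark; then pump the red trigger against the fixed blue handle until the jaw's spring pad pinches the foot against the tail stop, and finish still holding the trigger squeezed so that the spring pad is pressed in about half way: snug, with the pad never driven hard against its stop, which would crush the foot. Move the jaw only with the trigger, do not handle the foot, and leave everything else on the table where it is.

Things in the scene. Friction and masses are not known exactly. Their poses are not given: they have to be found in the camera images.
- clamp: Bench clamp fixed to the table: dark steel base plate 370 x 100 x 12 mm. Origin on the table, on the centre line; x runs along the bar from trigger end to tail end, z up. On the centre line at x (mm): trigger pivot -155 (25 high), handle -120, tail stop +65 to +90, collar axis +135. The toothed bar (75 mm high) runs under the grips and sticks out up to 65 mm behind the trigger pivot.
- handle (a point): Middle of the fixed blue handle with black rubber face: an upright post 14 mm (clamp x) x 26 mm, up to 148 mm above the table; this point is 120 mm above it, the faces at clamp x = -127 and -113 mm. Below 88 mm it widens into the guide block (x -123 to -87, 50 mm wide).
- trigger_grip: Red grip of the trigger lever, 12 mm thick (clamp x), 30 wide, 37 tall; origin at its centre, 92 mm above the lever's pivot, about 116 mm above the table (top at 135). Released it leans 0.13 rad away from the handle (60 mm over the outer faces of grip and handle, 115 mm up, 63 at its top); fully squeezed it leans 0.13 rad towards it (36 mm over the outer faces).
- trigger (a joint): Trigger lever angle, rad: 0 released, 0.26 fully squeezed; grows as the grip moves towards the fixed handle (along clamp +x). A spring returns it (about 3 N at the grip, 4.5 N fully squeezed). Bare pumping takes about 6 to 7 N at the grip, and each newton of pad force adds about 0.7 N.
- jaw (a joint): Advance of the sliding jaw along clamp +x, m; starts at 0 to 0.026, pinches the foot on the tail stop from about 0.053. The trigger's pawl drives it 65 mm per rad in the squeeze (5 mm teeth: 15 mm per full stroke, else 5 or 10; up to 5 mm of a stroke is idle). Released, the trigger springs back and the jaw stays, by 4 N of friction: firm pressure lasts only while the trigger is held.
- jaw_plate: Blue upright plate of the sliding jaw, 14 x 50 x 66 mm, its top 83 mm above the table, carrying the spring pad on its tail side. Origin: middle of its trigger-side face, 50 mm above the table.
- pad_face (a point): Centre of the black rubber pad's face (32 mm across), 22 mm in front of the jaw plate when free, 46 mm above the table; at clamp x = -34 mm + jaw advance - pad compression.
- pad (a joint): How far the spring pad is pressed in towards the jaw plate, m: 0 free, 0.012 fully in (hard stop). Spring 1.2 N per mm; half way (0.006) is about 7 N.
- tail_stop: Blue fixed block, 25 x 60 x 62 mm, on the base plate at the tail side of the foot. Origin: bottom middle of its foot-side face, 12 mm above the table (clamp x = +65 mm).
- collar (a joint): Lock collar angle, rad: 0 open, grows clockwise seen from above, 1.25 at its stop, the red mark at 1.2; starts between 0 and 0.25, counts as locked above 1.1. Red mark on the blue block below. It stays where left (about 0.06 N m of friction).
- collar_grip (a point): On the collar's vertical axis at the height to grip, 86 mm above the table, in its orange bar grip: 46 mm long, 14 mm wide, 62 to 98 mm above the table. Its x axis runs along the bar (at joint value 0 along clamp x, to the tail end) and turns with the collar. A white line marks the end that goes to the red mark. The ring below has radius 28 mm; the tail stop, 74 mm high, ends 45 mm from the axis.
- foot: Pine bed foot of two glued halves with a pale glue line, 46 (along clamp x) x 50 x 60 mm and a low boss on top (68 mm in all), loose on the base plate, 1 to 8 mm short of the tail stop at the start. Origin: centre of its underside, 12 mm above the table.
- spare_foot: Second, similar pine foot on the table, not to be used; origin at the centre of its underside.
- vitamins: White and orange jar, 64 mm across, 105 mm high; bystander, origin at the centre of its underside.
- skull: Small white skull ornament, about 45 x 42 x 52 mm; bystander, origin under its centre.
- glue: Glue bottle with a red cap, 48 mm across, 130 mm high; bystander, origin under its centre.
- mug: Blue mug, 80 mm across, 95 mm high; bystander, origin under its centre.
- screwdriver: Screwdriver lying on the table; bystander.
- alarm_clock: White alarm clock, 40 x 90 x 78 mm; bystander, origin under its centre.

How it is judged:
On the way, in this order (a step that is already met when the one before it is completed fails the run):
1. the lock collar is turned to its locked mark (value of joint collar above 1.1 rad), for 0.2 s.
2. the pumped jaw meets the foot and pinches it against the tail stop (contact force between foot and tail_stop above 1 N and contact force between foot and jaw_plate above 1 N), for 0.1 s.
At the end, for the whole second after the job is handed in: Held at the end: fingers press the trigger (over 2 N, angle over 0.015), pad in 3 to 10.5 mm, foot upright, at rest, within 12 mm of the centre line, pinched by pad and tail stop (over 3 N each, under 16 N at the stop), collar above 1.1 rad (value of joint collar above 1.1 rad and value of joint pad between 0.003 and 0.0105 m and contact force between foot and jaw_plate above 3 N and contact force between foot and tail_stop between 3 and 16 N and contact force between the fingers and trigger_grip above 2 N and value of joint trigger above 0.015 rad and angle between foot's own z axis and vertical below 0.08 rad and x of foot in the frame of clamp between 0.037 and 0.047 m and y of foot in the frame of clamp between -0.012 and 0.012 m and linear speed of foot below 0.02 m/s); the arm keeps its last pose, push and grip.
It fails at once if the foot is crushed (over 25 N) (contact force between foot and tail_stop above 25 N).
It fails at once if the robot pushes the jaw or the foot itself (over 3 N) (contact force between any of the fingers, the arm and jaw_plate above 3 N or contact force between any of the fingers, the arm and foot above 3 N).
It fails at once if a bystander is moved more than 25 mm (distance of any of spare_foot, vitamins, skull, glue, mug, screwdriver, alarm_clock from where it was at the start of the episode above 0.025 m).
It also fails if it takes over 70 s, if anything falls off the work surface, if the arm or the gripper's body presses on something with over 40 N, if the wrist force passes 120 N, or if a joint passes its speed limit or range.

ROBOT

A 7-joint arm with a two-finger parallel gripper is mounted at the origin on the work surface. World frame = base frame: x ahead of the robot, y to its left, z up, the work surface at z = 0. Lengths are in m, angles in rad, forces in N, time in s.
With the tool pointing down it reaches from about 0.4 to 0.875 m from the base axis. Payload 19.3 kg.
Tool frame: the origin (TCP) lies midway between the tips of the shut fingers; the grasp point (between the pads) lies 19 mm behind it; z points along the fingers, y is the line along which they close (so a half turn about z gives the same grasp; the last joint's range is limited). The gripper opens to 85 mm and grips with 20 to 120 N. Pads are 22 mm wide; open, the fingers measure 114 mm over their backs; the gripper's body (76 mm by 85 mm) begins 54 mm behind the grasp point. The pads swing forward as they close: fully open they stand 13 mm farther back than shut.
Start: joints at [-1.194, 0.521, -0.036, 1.599, 0.021, 1.021, -0.113], TCP at [0.27, 0.564, 0.231] pointing down, gripper open.
Joint ranges: [-2.91, 2.91], [-0.3, 2.13], [-1.5, 1.42], [0.17, 2.43], [-1.26, 4.41], [0.16, 1.93], [-2.52, 2.52]. Speed limits (rad/s): [1.89, 1.89, 2.39, 2.39, 3.01, 3.01, 3.01].

INTERFACE

Orientations are given as [roll, pitch, yaw] about the fixed x, y, z axes, in that order (R = Rz(yaw) Ry(pitch) Rx(roll)).
In Python, from workcell import bot gives the robot as it stands.
- The arm moves only by the shell command python3 nudge.py 'ROWS' [FORCE]. ROWS is a JSON list of rows, 1 to 5 of them, each of 7 numbers: the finger opening in m, then dx, dy, dz in m, then a rotation vector rx, ry, rz in rad; each row is the pose to reach, as a shift and turn from the pose commanded when the command began, along the tool's axes at that moment; what a row does not reach only later rows make up. A row lasts 1/8 s, in which the tool goes at most 0.0625 m and 0.188 rad, less where a joint would pass 70% of its speed; a pose out of reach is approached as far as the arm can. The fingers move at their own pace and stop on an object; FORCE is the grip in N (left out, the last holds). Time passes only in rows, so rows that do not move let the fingers close. It prints the time, the measured TCP pose, the force, the opening and the grip force at its end.
- bot.observe(): the state, without advancing time (a new reading comes with each control period).
- bot.grab_frame(name): name is "scene" or "top"; returns the picture (480x640x3 uint8, blue, green, red); there is no depth.
- bot.calibration(name): a dict with "vfov" (degrees; the focal length in pixels is half the picture's height over the tangent of half this angle, whatever the lens; pixels are square), "cx", "cy" (the principal point, pixels), "dist_coeffs" ([k1, k2, p1, p2, k3] as OpenCV has them; the pictures are not rectified), "eye" and "attitude" of the camera in the world. Camera axes: x right, y down, z forward; pixel columns grow to the right and rows downward; lengths in m; the calibration is good to about 2 mm. A picture is of the moment at which its call begins. calibration takes no time and is no camera call.
- bot.job_done(): hands the job in; it is judged then, once.
The state is a dict: "clock": time; "qpos": joint angles; "qd": joint speeds; "joint_efforts": joint torques, N m; "position": TCP position; "tool_rot": TCP orientation; "force": force on the tool from outside, world axes, zero at the start; "moment": the same for the moment, N m; "grip_width": finger opening in m; "finger_force": force on a finger pad.
Only numpy, scipy, OpenCV 4.12 (cv2) and the standard library are available. Lean on these libraries where they do the work, as an engineer would, in place of code of your own. Each camera call takes 0.05 s, during which the arm holds its last target. There are 200 camera calls.

## Working session

There is one attempt and no reset: what is moved stays moved. The work goes in short steps, Python scripts to look and compute and a shell command to move; the robot and the scene stay as the last step left them, time stands still between calls to the robot, and variables do not carry over. Pictures are saved under pics/ and viewed, at most 10 in all, crops included, and the job is handed in when it is done.

```bash
ls; mkdir -p pics; python3 - <<'E'
from workcell import bot
import cv2
for n in("scene","top"):
    cv2.imwrite(f"pics/{n}0.png",bot.grab_frame(n)); print(n,bot.calibration(n))
print(bot.observe())
E
```

```text
nudge.py
pics
workcell.py
scene {'vfov': 55.23823620013014, 'cx': 319.743666881587, 'cy': 236.0940566887807, 'dist_coeffs': array([-0.04826292,  0.        ,  0.        ,  0.        ,  0.        ]), 'eye': array([1.50613705, 0.27246764, 0.7637755 ]), 'attitude': array([-2.16412482,  0.02299334,  1.86342172])}
top {'vfov': 56.24488700447061, 'cx': 320.7419294008254, 'cy': 236.40733388880162, 'dist_coeffs': array([-0.05907621,  0.        ,  0.        ,  0.        ,  0.        ]), 'eye': array([ 0.39812528, -0.04010899,  1.17824832]), 'attitude': array([-2.97687709, -0.00710693, -1.55070847])}
{'clock': 0.1, 'qpos': array([-1.19419458,  0.52197058, -0.0363136 ,  1.5999022 ,  0.02122305,
        1.02115631, -0.11283576]), 'qd': array([-5.19191717e-05, -2.58973150e-03,  1.40370730e-03, -2.53712509e-03,
        1.00270010e-03,  1.06074254e-03, -8.40863493e-04]), 'joint_efforts': array([ 2.77419167e-03, -9.28476048e+01,  1.98354095e+00, -3.70545566e+01,
        1.80369947e-02,  5.24997537e-03,  1.13695960e-04]), 'position': array([0.26996775, 0.56335772, 0.23079086]), 'tool_rot': array([-3.14054654e+00,  1.00975720e-04,  2.69474340e+00]), 'force': array([ 0.68978282, -0.42733766, -0.73094123]), 'moment': array([-0.03551473, -0.01597508,  0.02348158]), 'finger_force': 0.0, 'grip_width': 0.08541383840701716}
```

View pics/top0.png

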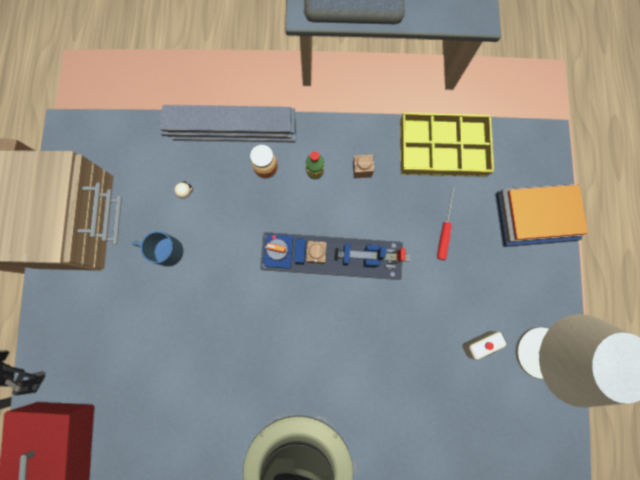

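View pics/scene0.png

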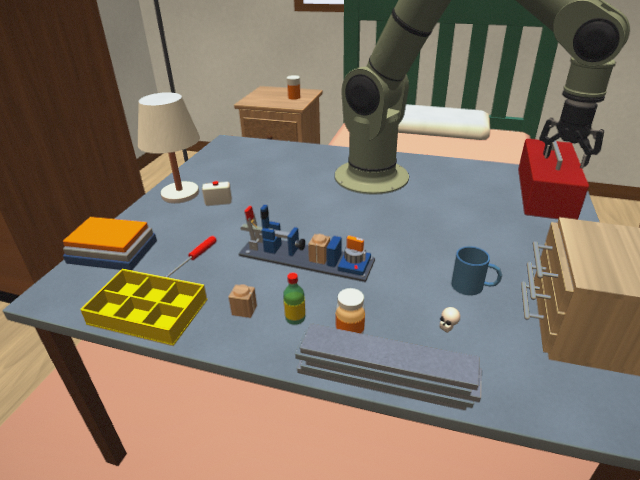

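The top view shows the clamp with its plate spanning about (262..403, 234..278). The collar is at (276,248), the foot at (316,251) and the red trigger at (403,255). World +x is up in the picture and world +y is left, so clamp x points towards +y. Next I measure the plate edges and the coloured parts.

```bash
cat > h.py <<'E'
import numpy as np,cv2
from scipy.spatial.transform import Rotation as Ro
from workcell import bot
def cam(n):
    c=bot.calibration(n);f=240/np.tan(np.radians(c['vfov'])/2)
    return np.array([[f,0,c['cx']],[0,f,c['cy']],[0,0,1]]),c['dist_coeffs'],np.array(c['eye']),Ro.from_euler('xyz',c['attitude']).as_matrix()
def ray(n,px):
    K,d,e,R=cam(n);u=cv2.undistortPoints(np.array(px,float).reshape(-1,1,2),K,d)[:,0]
    return e,np.c_[u,np.ones(len(u))]@R.T
def onz(n,px,z):
    e,v=ray(n,px);return e+v*((z-e[2])/v[:,2])[:,None]
def proj(n,P):
    K,d,e,R=cam(n);return cv2.projectPoints(np.array(P,float).reshape(-1,3),cv2.Rodrigues(R.T)[0],-R.T@e,K,d)[0][:,0]
def tri(pt,ps):
    e1,a=ray('top',pt);e2,b=ray('scene',ps);a=a[0]/np.linalg.norm(a);b=b[0]/np.linalg.norm(b)
    s=np.linalg.lstsq(np.c_[a,-b],e2-e1,rcond=None)[0];p,q=e1+s[0]*a,e2+s[1]*b
    return (p+q)/2,np.linalg.norm(p-q)
E
python3 - <<'E'
from h import *
t=cv2.imread('pics/top0.png');s=cv2.imread('pics/scene0.png')
def blobs(im,roi,f,name,mn=8):
    x0,y0,x1,y1=roi;h=cv2.cvtColor(im[y0:y1,x0:x1],cv2.COLOR_BGR2HSV).astype(int)
    m=f(h[...,0],h[...,1],h[...,2]).astype(np.uint8)
    n,l,st,c=cv2.connectedComponentsWithStats(m)
    for i in range(1,n):
        if st[i,4]>=mn: print(name,(c[i]+[x0,y0]).round(1),st[i]+[x0,y0,0,0,0],)
    return m
rt,rs=(250,225,420,290),(230,195,385,280)
red=lambda H,S,V:((H<5)|(H>172))&(S>150)&(V>90)
org=lambda H,S,V:(H>6)&(H<18)&(S>175)&(V>130)
for im,r,n in((t,rt,'top'),(s,rs,'scene')):
    blobs(im,r,red,n+' red',4);blobs(im,r,org,n+' orange',6)
for im,r,n in((t,rt,'top'),(s,rs,'scene')):
    x0,y0,x1,y1=r;k=4.7 if n=='top' else 5
    cv2.imwrite(f'pics/{n}_crop.png',cv2.resize(im[y0:y1,x0:x1],None,fx=k,fy=k,interpolation=cv2.INTER_CUBIC))
# plate by darkness in top
x0,y0,x1,y1=rt;h=cv2.cvtColor(t[y0:y1,x0:x1],cv2.COLOR_BGR2HSV)
g=t[y0:y1,x0:x1].astype(int)
bg=np.median(t[285:300,260:400].reshape(-1,3),0);print('bg',bg)
m=(np.abs(g-bg).sum(2)>60).astype(np.uint8);m=cv2.morphologyEx(m,cv2.MORPH_OPEN,np.ones((3,3)))
c=max(cv2.findContours(m,0,2)[0],key=cv2.contourArea)
r=cv2.minAreaRect(c);b=cv2.boxPoints(r)+[x0,y0];print(r);print(b);P=onz('top',b,.012);print(P.round(4),[np.linalg.norm(P[i]-P[i-1]).round(4) for i in range(4)])
E
```

```text
top red [401.9 254.2] [399 249   6  11  53]
scene red [248.9 212.4] [245 206   9  14  77]
scene red [355.5 267. ] [355 266   2   3   6]
scene red [292.  276.1] [288 273   9   7  57]
scene orange [354.1 243.7] [347 237  17  14 142]
bg [152. 141. 127.]
((82.83756256103516, 30.73651695251465), (144.42520141601562, 38.75320053100586), 4.053554058074951)
[[259.43589783 269.96001816]
 [262.17532349 231.30376387]
 [406.23922729 241.51301575]
 [403.49980164 280.16926956]]
[[ 0.5002  0.1132  0.012 ]
 [ 0.6025  0.1102  0.012 ]
 [ 0.5833 -0.2702  0.012 ]
 [ 0.4813 -0.262   0.012 ]] [np.float64(0.3757), np.float64(0.1023), np.float64(0.3809), np.float64(0.1023)]
```

View pics/top_crop.png

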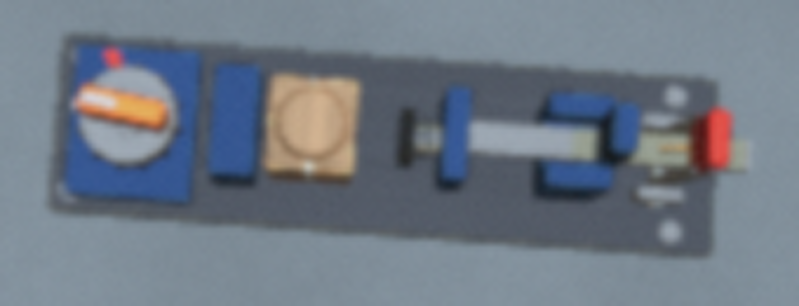

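View pics/scene_crop.png

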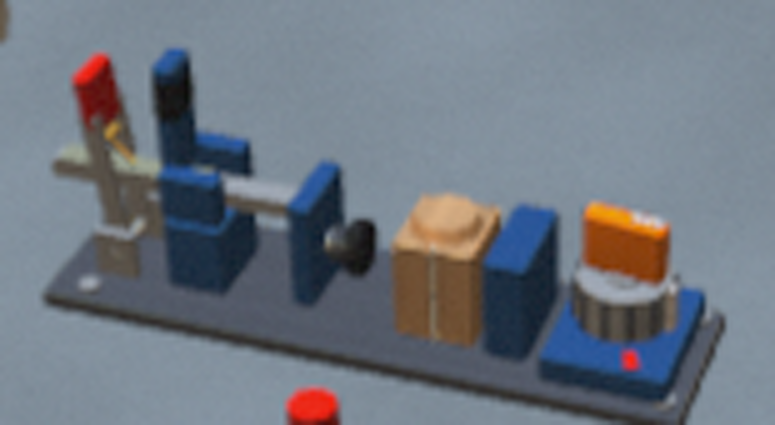

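The crops show the plate corners at about (264.3,232.7), (260.6,269.3), (402.6,241.6) and (401.1,279.3). The orange bar has its white end at the left, on the tail side, and the red mark is at (274,237), on the world +x side. The jaw and pad are clear of the foot. I'll fit the clamp pose and check it against other features.

```bash
python3 - <<'E'
from h import *
t=cv2.imread('pics/top0.png')
# refine plate edges: darkness transition on gray upsampled, fit lines
c=np.array([[264.3,232.7],[402.6,241.6],[401.1,279.3],[260.6,269.3]])
g=cv2.GaussianBlur(cv2.cvtColor(t,cv2.COLOR_BGR2GRAY),(0,0),.7).astype(np.float32)
lines=[]
for i in range(4):
    a,b=c[i],c[(i+1)%4];d=(b-a)/np.linalg.norm(b-a);n=np.array([d[1],-d[0]]) # outward
    pts=[]
    for s in np.linspace(.08,.92,60):
        p=a+s*(b-a);o=np.arange(-4,4.1,.25);q=(p+o[:,None]*n).astype(np.float32)
        v=cv2.remap(g,q[None,:,0],q[None,:,1],1)[0];k=np.argmax(np.gradient(v));pts.append(p+o[k]*n)
    P=onz('top',pts,.012)[:,:2].astype(np.float32)
    for _ in range(2):
        vx,vy,x,y=cv2.fitLine(P,cv2.DIST_HUBER,0,.001,.001).ravel();r=abs((P-[x,y])@[-vy,vx]);P=P[r<=max(.003,np.median(r)*2)]
    lines.append(((x,y),(vx,vy)));print(np.array([x,y,np.degrees(np.arctan2(vy,vx)),r.mean()*1000]).round(3))
def X(l,m):
    A=np.c_[l[1],-np.array(m[1])];s=np.linalg.solve(A,np.array(m[0])-l[0]);return np.array(l[0])+s[0]*np.array(l[1])
C=np.array([X(lines[i],lines[(i+1)%4]) for i in range(4)]) # TR,BR,BL,TL
print(C.round(4),[np.linalg.norm(C[i]-C[i-1]).round(4) for i in range(4)])
ctr=C.mean(0);d=(C[2]+C[3]-C[0]-C[1]);yaw=np.arctan2(d[1],d[0]);print('ctr',ctr.round(4),'yaw',yaw)
R=np.array([[np.cos(yaw),-np.sin(yaw)],[np.sin(yaw),np.cos(yaw)]])
def W(x,y,z):return np.r_[ctr+R@[x,y],z]
for n,ps in dict(collar_top=(.135,0,.098),trig=(-.155-.012,0,.116),handletop=(-.12,0,.148),tailtop=(.0775,0,.074)).items():
    print(n,W(*ps).round(4),proj('top',W(*ps)).round(1),proj('scene',W(*ps)).round(1))
h=cv2.cvtColor(t[225:290,250:420],cv2.COLOR_BGR2HSV).astype(int)
m=((h[...,0]>4)&(h[...,0]<20)&(h[...,1]>150)&(h[...,2]>150));m[:,40:]=0
ys,xs=np.nonzero(m);print('orange top',xs.mean()+250,ys.mean()+225,len(xs))
p=onz('top',np.c_[xs+250,ys+225],.098)[:,:2];q=(p-ctr)@R
print('clamp frame mean',q.mean(0),'extent',np.ptp(q,0));v=cv2.fitLine(q.astype(np.float32),2,0,.01,.01).ravel();print('bar angle clamp',np.arctan2(v[1],v[0]))
tr,e=tri((401.9,254.2),(248.9,212.4));print('grip tri',tr,e,(tr[:2]-ctr)@R)
E
```

```text
[ 5.9200e-01 -7.8000e-02  8.7021e+01  5.6700e-01]
[ 0.529 -0.256  1.874  0.722]
[ 0.49  -0.092 87.141  0.596]
[ 0.549  0.11  -3.439  0.895]
[[ 0.5832 -0.2542]
 [ 0.4822 -0.2575]
 [ 0.5007  0.1131]
 [ 0.602   0.107 ]] [np.float32(0.3616), np.float32(0.1011), np.float32(0.371), np.float32(0.1015)]
ctr [ 0.542  -0.0729] yaw 1.5198576
collar_top [0.5489 0.0619 0.098 ] [[276.8 247.2]] [[354.6 237.6]]
trig [ 0.5335 -0.2397  0.116 ] [[402.2 255.2]] [[248.9 213.4]]
handletop [ 0.5359 -0.1927  0.148 ] [[384.6 252. ]] [[263.3 205.9]]
tailtop [0.546  0.0045 0.074 ] [[300.8 250.2]] [[333.5 241.4]]
orange top 278.8 248.6 45
clamp frame mean [0.12990611 0.00300532] extent [0.03675424 0.01168008]
bar angle clamp -0.016875396
grip tri [ 0.53528533 -0.23816145  0.12045859] 0.00014731921395514966 [-0.16541183 -0.00167516]
```

The pose agrees with both views to about 2 mm: clamp centre (0.542,-0.073), yaw 1.52, collar axis about (0.549,0.063). I'll move toward the collar, turning to yaw 1.46.

```bash
python3 nudge.py '[[0.085,-0.047,-0.033,0,0,0,0.123],[0.085,-0.094,-0.066,0,0,0,0.246],[0.085,-0.141,-0.099,0,0,0,0.369],[0.085,-0.188,-0.132,0,0,0,0.492],[0.085,-0.234,-0.165,0,0,0,0.615]]' 30
cat >> h.py <<'E'
ctr=np.array([.5425,-.0725]);yaw=1.520
def C2W(x,y,z):
    c,s=np.cos(yaw),np.sin(yaw);return np.r_[ctr+[c*x-s*y,s*x+c*y],z]
def to(P,ty):
    """tool-axis shift and rotvec from present pose to P, pointing down with yaw ty"""
    o=bot.observe();R=Ro.from_euler('xyz',o['tool_rot'])
    T=Ro.from_euler('xyz',[np.pi,0,ty])
    print('pos',o['position'].round(4),'rot',o['tool_rot'].round(3),'q1,q7',o['qpos'][[0,6]].round(2),'t',o['clock'])
    print('shift',R.inv().apply(np.array(P)-o['position']).round(4),'turn',(R.inv()*T).as_rotvec().round(3))
E
python3 -c "
from h import *
to([.549,.063,.15],1.46)"
python3 nudge.py '[[0.085,-0.057,0,0.008,0,0,0.123],[0.085,-0.114,0,0.016,0,0,0.246],[0.085,-0.171,0,0.024,0,0,0.369],[0.085,-0.228,0,0.032,0,0,0.492],[0.085,-0.285,0.001,0.04,0,0,0.615]]'
python3 -c "
from h import *
to([.549,.063,.15],1.46)
t=bot.grab_frame('top');s=bot.grab_frame('scene')
a=cv2.resize(t[215:290,240:320],None,fx=5,fy=5);b=cv2.resize(s[180:290,310:400],None,fx=4.2,fy=4.2)
b=b[:375];a=a[:b.shape[0]];b=b[:a.shape[0]]
cv2.imwrite('pics/above.png',np.hstack([a,b]));print(a.shape,b.shape)
"
```

```text
clock: 1.35
position: [0.5501, 0.0637, 0.191]
tool_rot: [-3.142, -0.0, 1.461]
force: [1.2, 1.5, -0.4]
grip_width: 0.085
finger_force: 0.0
pos [0.5501 0.0637 0.191 ] rot [-3.142 -0.     1.461] q1,q7 [-0.48 -0.13] t 1.35
shift [-0.0008 -0.0011  0.041 ] turn [-0.    -0.     0.001]
(375, 400, 3) (375, 378, 3)
```

View pics/above.png

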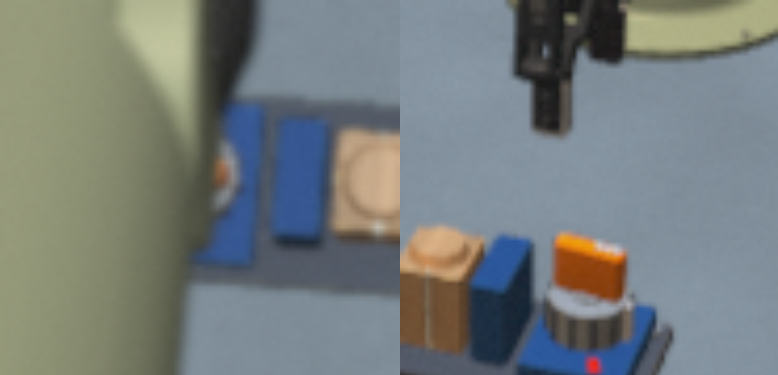

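The picture shows the open gripper hanging above the orange bar, with the near finger tip at scene crop (550,130). The foot and tail stop are clear of it. I'll descend and grip the bar.

```bash
python3 nudge.py '[[0.085,0,-0.001,0.03,0,0,0],[0.085,0,-0.001,0.06,0,0,0],[0.085,0,-0.001,0.09,0,0,0],[0.085,0,-0.001,0.112,0,0,0],[0.085,0,-0.001,0.12,0,0,0]]'
python3 nudge.py '[[0.05,0,0,0,0,0,0],[0.02,0,0,0,0,0,0],[0.0,0,0,0,0,0,0],[0.0,0,0,0,0,0,0],[0.0,0,0,0,0,0,0]]' 30
python3 -c "
from h import *
print(bot.observe()['moment'],bot.observe()['position'])"
```

```text
clock: 2.08
position: [0.5478, 0.0655, 0.0701]
tool_rot: [-3.14, 0.001, 1.465]
force: [0.8, -0.8, 0.1]
grip_width: 0.0849
finger_force: 0.0
clock: 2.7
position: [0.5496, 0.0658, 0.072]
tool_rot: [3.139, -0.001, 1.465]
force: [4.3, 3.5, 5.9]
grip_width: 0.013
finger_force: 33.8
[ 0.47384715 -0.87781417  0.02988952] [0.54959415 0.06582096 0.07197503]
```

```bash
python3 nudge.py '[[0,-0.001,0,0,0,0,0.11],[0,-0.001,0,0,0,0,0.22],[0,-0.001,0,0,0,0,0.33],[0,-0.001,0,0,0,0,0.44],[0,-0.001,0,0,0,0,0.55]]'
python3 -c "
from h import *
print(bot.observe()['moment'],bot.observe()['qpos'][6])"
```

```text
clock: 3.32
position: [0.5502, 0.0654, 0.072]
tool_rot: [3.139, -0.003, 0.912]
force: [10.0, 3.8, -0.3]
grip_width: 0.0132
finger_force: 32.8
[ 1.01426479 -1.90081596  0.09179271] -0.4650979042483103
```

```bash
python3 nudge.py '[[0,0,0.0007,0,0,0,0.12],[0,0,0.0007,0,0,0,0.24],[0,0,0.0007,0,0,0,0.36],[0,0,0.0007,0,0,0,0.48],[0,0,0.0007,0,0,0,0.60]]'
python3 nudge.py '[[0,0,0,0,0,0,0],[0,0,0,0,0,0,0]]'
python3 -c "
from h import *
print(bot.observe()['moment'],bot.observe()['qpos'][6])
s=bot.grab_frame('scene')
cv2.imwrite('pics/collar1.png',cv2.resize(s[190:290,300:400],None,fx=5,fy=5))"
```

```text
clock: 3.95
position: [0.5508, 0.0647, 0.072]
tool_rot: [3.141, -0.004, 0.311]
force: [9.9, 4.2, 0.4]
grip_width: 0.0133
finger_force: 32.8
clock: 4.2
position: [0.5508, 0.0647, 0.072]
tool_rot: [3.141, -0.004, 0.315]
force: [10.3, 3.5, 2.0]
grip_width: 0.0133
finger_force: 33.1
[ 0.79314888 -1.95386821 -0.08330215] -0.9056975463583001
```

View pics/collar1.png

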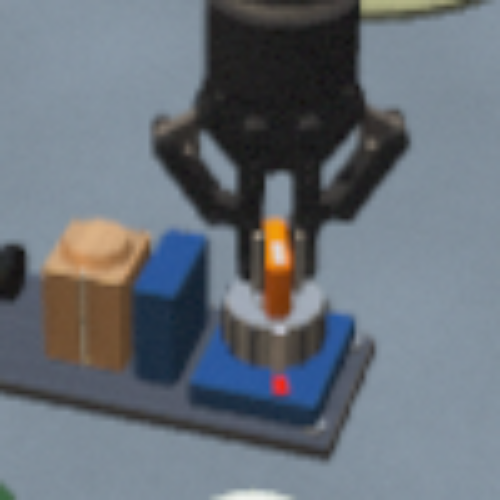

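The white line now faces the red mark (280,383). I'll turn a touch further so it is fully home, then open partly to clear the tail stop and lift.

```bash
python3 nudge.py '[[0,0,0,0,0,0,0.03],[0,0,0,0,0,0,0.05],[0,0,0,0,0,0,0.05]]'
python3 nudge.py '[[0.036,0,0,0,0,0,0.04],[0.036,0,0,0,0,0,0.04],[0.036,0,0,0,0,0,0.04],[0.036,0,0,0,0,0,0.04]]'
python3 nudge.py '[[0.036,0,0,-0.02,0,0,0],[0.036,0,0,-0.05,0,0,0],[0.036,0,0,-0.09,0,0,0],[0.085,0,0,-0.125,0,0,0],[0.085,0,0,-0.125,0,0,0]]'
python3 -c "
from h import *
s=bot.grab_frame('scene');t=bot.grab_frame('top')
h=cv2.cvtColor(s[190:290,300:400],cv2.COLOR_BGR2HSV).astype(int)
a=cv2.resize(s[190:290,300:400],None,fx=4,fy=4);b=cv2.resize(s[190:290,230:330],None,fx=4,fy=4)
cv2.imwrite('pics/collar2.png',np.hstack([b,a]))
to(C2W(-.1425,0,.2),-.05)
"
```

```text
clock: 4.62
position: [0.5508, 0.0646, 0.072]
tool_rot: [3.141, -0.004, 0.265]
force: [9.9, 3.1, 3.4]
grip_width: 0.013
finger_force: 33.1
clock: 5.12
position: [0.5489, 0.064, 0.0712]
tool_rot: [-3.142, 0.0, 0.225]
force: [-0.2, -0.4, -0.7]
grip_width: 0.0362
finger_force: 0.0
clock: 5.75
position: [0.55, 0.0641, 0.1984]
tool_rot: [-3.141, -0.003, 0.225]
force: [-0.5, -0.1, -0.1]
grip_width: 0.0706
finger_force: 0.0
pos [0.5488 0.0642 0.1961] rot [-3.141 -0.     0.225] q1,q7 [-0.76 -1.1 ] t 5.85
shift [-0.0755  0.269  -0.004 ] turn [-0.    -0.     0.275]
```

View pics/collar2.png

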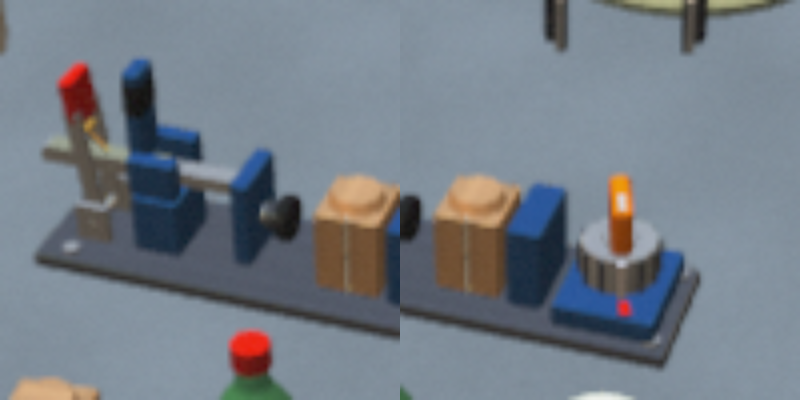

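The collar is home: white line directly above the red mark (625,308), and the bar angle was 1.25 while gripped. The bar's true position implies a shift of about +2 mm in x and y, which matches the grip triangulation, so I correct the clamp origin to (0.544,-0.0705) and go over the trigger.

```bash
sed -i 's/ctr=np.array(\[.5425,-.0725\])/ctr=np.array([.544,-.0705])/' h.py
python3 nudge.py '[[0.085,-0.015,0.054,0,0,0,0.055],[0.085,-0.03,0.108,0,0,0,0.11],[0.085,-0.045,0.161,0,0,0,0.165],[0.085,-0.06,0.215,0,0,0,0.22],[0.085,-0.074,0.267,-0.002,0,0,0.275]]'
python3 - <<'E'
from h import *
import time
to(C2W(-.143,0,.098),-.05)
s=bot.grab_frame('scene')
# jaw plate / pad / foot position from first scene: pad black centre
cv2.imwrite('pics/s2.png',s)
for J in (0,.01,.02): print(J,proj('scene',C2W(-.056+J,0,.083)).round(1),proj('scene',C2W(-.034+J,0,.046)).round(1),proj('scene',C2W(-.056+J+.007,-.025,.083)).round(1))
cv2.imwrite('pics/s2c.png',cv2.resize(s[150:290,220:380],None,fx=4.2,fy=4.2))
E
```

```text
clock: 6.48
position: [0.5355, -0.2144, 0.1971]
tool_rot: [-3.141, 0.002, -0.052]
force: [0.5, 0.3, 0.2]
grip_width: 0.0849
finger_force: 0.0
pos [ 0.5355 -0.2144  0.1971] rot [-3.141e+00  2.000e-03 -5.200e-02] q1,q7 [-0.26 -0.85] t 6.475
shift [ 0.0013 -0.0011  0.0991] turn [-0.     0.002 -0.002]
0 [[287.3 230.7]] [[295.6 243.3]] [[286.1 236. ]]
0.01 [[290.7 231.3]] [[298.9 243.9]] [[289.5 236.7]]
0.02 [[294.1 231.9]] [[302.3 244.6]] [[293.  237.3]]
```

View pics/s2c.png

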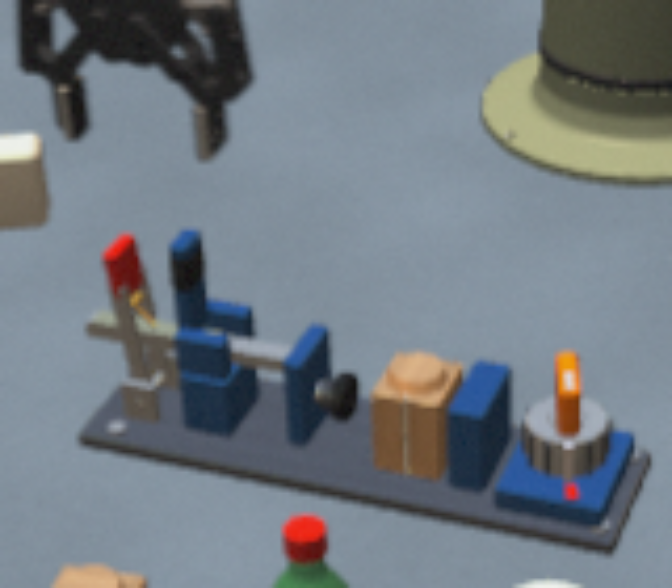

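The jaw plate top is at about (293,232) and the pad at about (302,244), so the jaw advance is roughly 10 to 15 mm. The gripper is straddling above the trigger and handle with about 12 mm of clearance on each side. I'll descend.

```bash
python3 nudge.py '[[0.085,0.001,-0.001,0.03,0,0,0],[0.085,0.001,-0.001,0.06,0,0,0],[0.085,0.001,-0.001,0.085,0,0,0],[0.085,0.001,-0.001,0.097,0,0,0],[0.085,0.001,-0.001,0.099,0,0,0]]' 20
python3 nudge.py '[[0.075,0,0,0,0,0,0],[0.068,0,0,0,0,0,0],[0.063,0,0,0,0,0,0],[0.060,0,0,0,0,0,0],[0.060,0,0,0,0,0,0]]'
python3 - <<'E'
from h import *
to(C2W(-.143,0,.098),-.05)
s=bot.grab_frame('scene');cv2.imwrite('pics/s3.png',s)
cv2.imwrite('pics/s3c.png',cv2.resize(s[180:290,230:370],None,fx=5,fy=5))
E
```

```text
clock: 7.15
position: [0.537, -0.2119, 0.0986]
tool_rot: [-3.142, 0.001, -0.05]
force: [-0.1, -0.3, -0.2]
grip_width: 0.0849
finger_force: 0.0
clock: 7.78
position: [0.5376, -0.2122, 0.0996]
tool_rot: [3.141, -0.001, -0.05]
force: [0.3, -4.5, 3.5]
grip_width: 0.06
finger_force: 2.4
pos [ 0.5376 -0.2122  0.0996] rot [ 3.141e+00 -1.000e-03 -5.000e-02] q1,q7 [-0.19 -0.76] t 7.775
shift [-0.0008  0.0011  0.0016] turn [ 0.001 -0.001 -0.   ]
```

View pics/s3c.png

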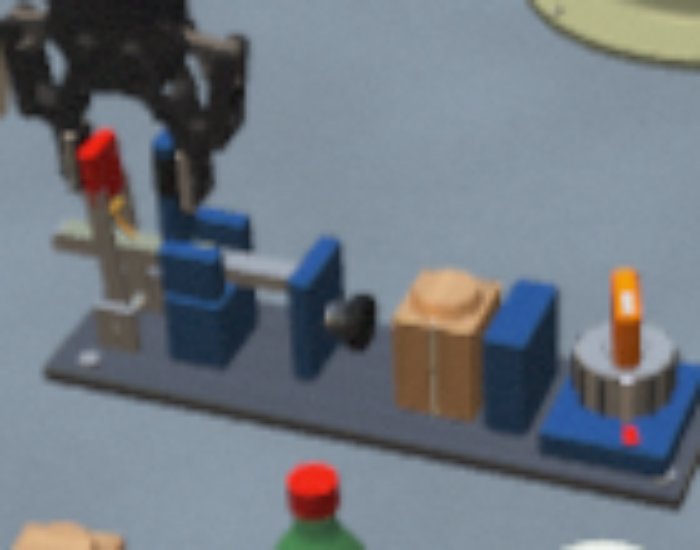

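The fingers straddle the trigger and handle: red grip at (98,162), handle finger at (185,185), with only the trigger touched so far (2.4 N). Next I add a jaw and pad tracker and do the first stroke.

```bash
cat > jaw.py <<'E'
from h import *
import sys
def com(m,x0,y0):
    n,l,st,c=cv2.connectedComponentsWithStats(m.astype(np.uint8))
    i=1+np.argmax(st[1:,4]);return c[i]+[x0,y0],st[i,4],l==i
def track(s):
    x0,y0,x1,y1=284,222,318,262
    h=cv2.cvtColor(s[y0:y1,x0:x1],cv2.COLOR_BGR2HSV).astype(int);H,S,V=h[...,0],h[...,1],h[...,2]
    b,nb,mb=com((H>100)&(H<125)&(S>120)&(V>50),x0,y0)
    p,n2,mp=com((V<60)&(S<110),x0,y0)
    x0=300;g=cv2.cvtColor(s[225:270,x0:345],cv2.COLOR_BGR2HSV).astype(int)
    f,nf,_=com((g[...,0]<20)&(g[...,1]>60)&(g[...,2]>90),x0,225)
    return b,nb,p,n2,f,nf
if __name__=='__main__':
    s=cv2.imread(sys.argv[1]) if len(sys.argv)>1 else bot.grab_frame('scene')
    b,nb,p,n2,f,nf=track(s)
    print('plate',b.round(2),nb,'pad',p.round(2),n2,'foot',f.round(2),nf,'gap',(p-b)[0].round(2))
    o=bot.observe();print('pos',o['position'].round(4),'F',o['force'].round(1),'w',round(o['grip_width'],4),'ff',round(o['finger_force'],1))
E
python3 jaw.py pics/scene0.png; python3 jaw.py pics/s3.png
python3 nudge.py '[[0.056,0,-0.002,0,0,0,0],[0.051,0,-0.0045,0,0,0,0],[0.046,0,-0.007,0,0,0,0],[0.041,0,-0.0095,0,0,0,0],[0.038,0,-0.011,0,0,0,0]]' 20
python3 nudge.py '[[0.037,0,-0.0005,0,0,0,0],[0.037,0,-0.0005,0,0,0,0]]'
python3 jaw.py
```

```text
plate [292.26 240.55] 170 pad [300.59 244.51] 69 foot [317.64 248.11] 462 gap 8.33
pos [ 0.5376 -0.2122  0.0996] F [ 0.3 -5.6  3.6] w 0.0601 ff 2.4
plate [292.42 240.19] 178 pad [300.62 244.54] 68 foot [317.74 248.18] 469 gap 8.2
pos [ 0.5376 -0.2122  0.0996] F [ 0.3 -5.6  3.6] w 0.0601 ff 2.4
clock: 8.45
position: [0.5381, -0.202, 0.0998]
tool_rot: [3.14, -0.001, -0.051]
force: [-1.0, -12.0, 7.9]
grip_width: 0.0381
finger_force: 7.1
clock: 8.7
position: [0.5381, -0.2023, 0.0999]
tool_rot: [3.139, -0.001, -0.051]
force: [-0.5, -11.2, 8.2]
grip_width: 0.0374
finger_force: 13.4
plate [297.42 241.09] 180 pad [304.71 245.69] 49 foot [317.67 248.11] 475 gap 7.3
pos [ 0.5381 -0.2023  0.0999] F [ -0.2 -11.4   8.3] w 0.037 ff 13.4
```

The first stroke advanced the jaw 5 px, which is about 15 mm. I release and stroke again.

```bash

python3 nudge.py '[[0.042,0,0.0025,0,0,0,0],[0.048,0,0.0055,0,0,0,0],[0.054,0,0.0085,0,0,0,0],[0.060,0,0.0115,0,0,0,0],[0.064,0,0.0125,0,0,0,0]]' 20
python3 nudge.py '[[0.064,0,0,0,0,0,0],[0.064,0,0,0,0,0,0]]'
python3 jaw.py
python3 nudge.py '[[0.058,0,-0.003,0,0,0,0],[0.052,0,-0.0055,0,0,0,0],[0.046,0,-0.008,0,0,0,0],[0.041,0,-0.0105,0,0,0,0],[0.037,0,-0.0125,0,0,0,0]]'
python3 nudge.py '[[0.037,0,0,0,0,0,0],[0.037,0,0,0,0,0,0]]'
python3 jaw.py
```

```text
clock: 9.38
position: [0.5372, -0.2129, 0.0992]
tool_rot: [-3.141, 0.0, -0.05]
force: [-0.7, -2.2, -1.3]
grip_width: 0.0639
finger_force: 1.1
clock: 9.62
position: [0.5372, -0.2127, 0.0993]
tool_rot: [-3.141, 0.0, -0.05]
force: [-1.4, -2.9, -1.4]
grip_width: 0.0638
finger_force: 1.1
plate [297.49 241.13] 182 pad [304.98 245.56] 48 foot [317.68 248.15] 477 gap 7.49
pos [ 0.5372 -0.2127  0.0993] F [-1.7 -1.6 -1.3] w 0.0641 ff 1.1
clock: 10.3
position: [0.5386, -0.2022, 0.1004]
tool_rot: [3.138, -0.002, -0.051]
force: [-1.5, -16.1, 7.0]
grip_width: 0.037
finger_force: 11.5
clock: 10.55
position: [0.5386, -0.2023, 0.1004]
tool_rot: [3.139, -0.002, -0.051]
force: [-1.1, -8.9, 10.5]
grip_width: 0.0373
finger_force: 13.2
plate [302.63 242.13] 183 pad [307.47 247.87] 15 foot [319.21 248.35] 440 gap 4.83
pos [ 0.5385 -0.2023  0.1004] F [ -2.4 -10.6  11.4] w 0.0374 ff 13.3
```

Total advance is now about 30 mm, so pinching comes in this next stroke. I release fully and then squeeze in steps, tracking plate, foot and force.

```bash

python3 nudge.py '[[0.043,0,0.003,0,0,0,0],[0.049,0,0.006,0,0,0,0],[0.055,0,0.009,0,0,0,0],[0.061,0,0.0125,0,0,0,0],[0.067,0,0.0130,0,0,0,0]]' 20
python3 nudge.py '[[0.067,0,0,0,0,0,0],[0.067,0,0,0,0,0,0]]'
python3 jaw.py
cat >> jaw.py <<'E'
    for nm,im in (('start',cv2.imread('pics/s3.png')),('now',s)):
        g=cv2.cvtColor(im[230:266,305:345],cv2.COLOR_BGR2HSV).astype(int)
        m=(g[...,0]<20)&(g[...,1]>60)&(g[...,2]>90);m[10:]=0
        ys,xs=np.nonzero(m);print(nm,'foot top x',round(xs.mean()+305,2),xs.min()+305,xs.max()+305,len(xs))
E
python3 nudge.py '[[0.062,0,-0.003,0,0,0,0],[0.058,0,-0.005,0,0,0,0],[0.054,0,-0.007,0,0,0,0],[0.050,0,-0.009,0,0,0,0],[0.050,0,-0.009,0,0,0,0]]'
python3 jaw.py
```

```text
clock: 11.22
position: [0.5372, -0.2133, 0.0992]
tool_rot: [-3.141, 0.0, -0.05]
force: [1.0, -0.7, 0.1]
grip_width: 0.0673
finger_force: 0.0
clock: 11.48
position: [0.5374, -0.213, 0.0993]
tool_rot: [-3.141, 0.0, -0.05]
force: [0.4, -0.7, 0.1]
grip_width: 0.0667
finger_force: 0.0
plate [302.57 242.38] 183 pad [307.69 247.92] 13 foot [319.21 248.35] 440 gap 5.12
pos [ 0.5374 -0.2131  0.0993] F [ 0.2 -0.1 -0.5] w 0.0666 ff 0.0
clock: 12.15
position: [0.5381, -0.2061, 0.1001]
tool_rot: [3.139, -0.002, -0.051]
force: [-1.3, -10.1, 7.7]
grip_width: 0.0499
finger_force: 5.0
plate [304.3 242.3] 169 pad [307.69 247.62] 13 foot [319.17 248.35] 442 gap 3.39
pos [ 0.5381 -0.2061  0.1001] F [-0.9 -9.8  6.8] w 0.0498 ff 4.9
start foot top x 319.92 311 329 85
now foot top x 321.81 313 331 77
```

```bash
python3 - <<'E'
from h import *
for x in (.034,.037,.042): print(x,proj('scene',C2W(x,0,.08)).round(2), proj('scene',C2W(x,-.025,.04)).round(2))
for J in (.035,.04,.045,.05): print(J,proj('scene',C2W(-.049+J,0,.083)).round(2))
s=bot.grab_frame('scene');t=bot.grab_frame('top');cv2.imwrite('pics/s4.png',s)
a=cv2.resize(s[215:275,270:350],None,fx=8,fy=8,interpolation=cv2.INTER_CUBIC);cv2.imwrite('pics/s4c.png',a)
E
```

```text
0.034 [[318.58 237.27]] [[315.76 254.71]]
0.037 [[319.64 237.46]] [[316.82 254.92]]
0.042 [[321.41 237.78]] [[318.59 255.26]]
0.035 [[301.73 233.28]]
0.04 [[303.46 233.6 ]]
0.045 [[305.2  233.91]]
0.05 [[306.94 234.23]]
```

View pics/s4c.png

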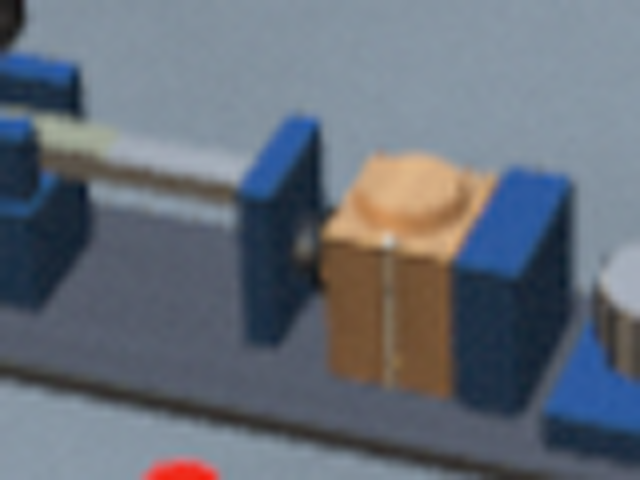

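The last view shows the foot flush against the tail stop (455,265) and upright. The pad is pressed on it at (325,250). The plate's trigger-side edge is at 245 and the foot's edge at 328, which makes 30.5 mm, so the pad gap is 16.5 mm against 22 mm free. That is about 5.5 mm of compression, half way. I'll hold, confirm it is steady, and hand in.

```bash

python3 nudge.py '[[0.050,0,0,0,0,0,0],[0.050,0,0,0,0,0,0],[0.050,0,0,0,0,0,0],[0.050,0,0,0,0,0,0]]' && python3 jaw.py && python3 -c "
from workcell import bot
print(bot.job_done())"
```

```text
clock: 12.8
position: [0.5381, -0.2061, 0.1001]
tool_rot: [3.139, -0.002, -0.051]
force: [-1.1, -9.5, 7.3]
grip_width: 0.0505
finger_force: 4.9
plate [304.33 242.66] 178 pad [307.69 247.81] 16 foot [319.15 248.38] 441 gap 3.36
pos [ 0.538  -0.2061  0.1001] F [ -0.7 -10.1   6.9] w 0.0504 ff 4.9
start foot top x 319.92 311 329 85
now foot top x 321.76 313 331 76
the job is handed in; nothing more can be done
None
```

I handed the job in at about 13 s: the collar is fully home at about 1.25 rad, the foot is flush against the tail stop, and the trigger is held steady with the pad pressed in about 5.5 mm (measured from the images); no verdict was returned.

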